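Vent the vacuum desiccator and crack its lid

ROBOT

A 6-joint arm with a two-finger parallel gripper is mounted at the origin on the work surface. World frame = base frame: x ahead of the robot, y to its left, z up, the work surface at z = 0. Lengths are in m, angles in rad, forces in N, time in s.
With the tool pointing down it reaches from about 0.3 to 0.85 m from the base axis. Payload 5.4 kg.
Tool frame: the origin (TCP) lies at the centre of the arm's flange, where the gripper is bolted on; the fingertips stand 173 mm ahead of it and the grasp point (between the pads) lies 155 mm ahead of it (r.tip_extent is the distance from the TCP to the fingertips, in m); z points along the fingers, x is the direction in which the jaws open and shut, and the axes are right-handed (so a half turn about z gives the same grasp; the last joint's range is limited). The gripper opens to 85 mm and grips with 20 to 120 N. Pads are 22 mm wide; open, the fingers measure 114 mm over their backs; the gripper's body (76 mm by 85 mm) begins 54 mm behind the grasp point. The pads swing forward as they close: fully open they stand 13 mm farther back than shut.
Start: joints at [-1.532, 0.158, 1.597, -0, 1.386, -0.21], TCP at [0.142, -0.557, 0.405] pointing down, gripper open.
Joint ranges: [-2.91, 2.91], [-0.94, 2.29], [0.18, 2.7], [-1.29, 4.43], [0.17, 2.64], [-3, 3]. Speed limits (rad/s): [2.57, 2.57, 3.14, 3.14, 3.14, 3.14].

INTERFACE

Orientations are given as a rotation vector (axis times angle).
In Python, from cell import r gives the robot as it stands. The module is installed in compiled form; this text tells all that it offers. Calls block until the motion is done:
- r.move_pose(position, orientation): joint-space move of the TCP to a pose.
- r.move_l(position, ori=None, max_speed=0.15, contact_N=None): straight line of the TCP; ori=None keeps the orientation; max_speed is the mean speed in m/s. With contact_N (N) it stops when the force on the tool has changed by that much, and returns True; else False.
- r.set_joints(angles): joint-space move.
- r.let_go() and r.close(effort=None): open the fingers fully, or close them until they stop; effort is the grip in N (None keeps the last).
- r.hold(seconds).
- r.inverse_kinematics(position, orientation): joint angles nearest the present ones, or None.
- r.get_obs(): the state.
- r.read_camera(name): name is "scene" or "side" or "wrist"; returns (picture, depth): 480x640x3 uint8, red, green, blue; 480x640 float32, m along the optical axis (not along the pixel's ray), 0 where there is no reading.
- r.calibration(name): a dict with "mtx" (3x3 intrinsics, pixels), "rvec" (rotation vector, rad) and "tvec" (3), from world to camera coordinates, as OpenCV has them. Camera axes: x right, y down, z forward; pixel columns grow to the right and rows downward; lengths in m; the calibration is good to about 2 mm. The wrist camera is an equidistant fisheye: a pixel r from the principal point sees the ray r / f radians off the axis. A picture is of the moment at which its call begins: read the wrist's pose just before it. calibration takes no time and is no camera call; for the wrist camera it gives the pose at the moment of the call.
A pose or a line that the arm cannot do raises r.MotionError and nothing moves.
- r.finish_job(): hands the job in, once; it reports no verdict.
The state is a dict: "time_s": time; "qpos": joint angles; "dq": joint speeds; "effort": joint torques, N m; "position": TCP position; "tool_rot": TCP orientation; "contact_force": force on the tool from outside, world axes, zero at the start; "wrist_torque": the same for the moment, N m; "opening": finger opening in m.
Only numpy, scipy, OpenCV 4.12 (cv2) and the standard library are available. Lean on these libraries where they do the work, as an engineer would, in place of code of your own. Each camera call takes 0.05 s, during which the arm holds its last target. There are 200 camera calls.

TASK

Vent the vacuum desiccator: turn the blue numbered sleeve of its bleed valve to 3, so that air goes in slowly and does not blow the capsules about, and only then take the lid by its knob, pull until the sticky gasket lets go and hold the lid slightly open, about 15 mm, level and straight above the bowl, without letting it fly up when the seal gives. Finish while still holding it there in the gripper, do not put it back or let go, and leave the other things on the bench where they are.

Things in the scene. Friction and masses are not known exactly. Their poses are not given: they have to be found in the camera images.
- desiccator: white plastic vacuum desiccator with its bleed valve, fixed to the bench. Origin: on the bench under the centre of the bowl; z up. The rim is a flange of 190 mm diameter, its top 112 mm above the bench, with a blue gasket. The valve stands 165 mm from the bowl's axis along the desiccator's own +y, joined by a steel tube 28 mm above the bench.
- lid: clear domed lid, loose, about 0.55 kg. Origin: centre of its underside, 112 mm above the bench when shut; z up. Flange 190 mm diameter, 11 mm thick; dome top 66 mm above the origin; a beaded spigot reaches 13 mm down into the bowl. Pulled straight up it strains against the gasket for about 5 mm, with a peak of 14 to 24 N (weight included), then breaks free at once; past 9 mm only its weight is felt.
- knob (a point): centre of the lid's blue knob, half-way up, 88.5 mm above the lid's origin: upright, round, 31 mm diameter at the foot widening to 35 mm near the top, 45 mm tall, from 66 to 111 mm above the lid's origin. It can be pinched from above from any side.
- sleeve_grip (a point): on the upright axis of the valve's blue knurled sleeve, at grip height, 78.5 mm above the bench: round, 36 mm diameter, 51 to 101 mm above the bench, on a fixed white dial plate (84 mm diameter, top at 51 mm) with digits 0 to 6. Pinch it across from above and turn about the vertical. The point turns with the sleeve; at joint value 0 its axes are parallel to the desiccator's.
- sleeve (a joint): turn of the sleeve in rad, growing counter-clockwise seen from above. Detents 0.4 rad apart: 0 at 0.0, 1 at 0.4, 2 at 0.8, 3 at 1.2, to 6 at 2.4; under 0.15 N m takes it past one. It starts at or near 0 or 1. The white pointer line on the sleeve's top and side lies at 1.942 rad plus this value, counter-clockwise from the desiccator's +x: at 3 it points along the desiccator's -x.
- ointment_jar: white screw-lid ointment jar, 54 mm diameter, 50 mm tall, beside the desiccator, loose, to be left alone. Origin: centre of its underside
- amber_bottle: amber glass bottle, 48 mm diameter, 95 mm tall, beside the desiccator, loose, to be left alone. Origin: centre of its underside
- small_pot: small white pot with orange lid, 44 mm diameter, 40 mm tall, beside the desiccator, loose, to be left alone. Origin: centre of its underside
- mortar: white ceramic mortar, 130 mm diameter, 62 mm tall, pestle leaning out of it to about 86 mm, loose, to be left alone. Origin: centre of its underside
- measuring_cylinder: clear measuring cylinder on a blue foot of 60 mm diameter, 172 mm tall, loose, to be left alone. Origin: centre of its underside
- spoon_a: steel spoon 180 mm long, lying on the sheet of paper, loose, to be left alone. Origin: middle of its length, on the paper
- spoon_b: steel spoon 180 mm long, lying on the sheet of paper, loose, to be left alone. Origin: middle of its length, on the paper
Not all that is in view belongs to the job. What is shaped like the lid but green is not meant.

How it is judged:
By the outcome, as a careful person would: the job done as asked, in the order asked, and still so for the second after the job is handed in, while the arm keeps its last pose, push and grip.
It also fails if it takes over 48 s, if anything falls off the work surface, if the arm or the gripper's body presses on something with over 40 N, if the wrist force passes 120 N, or if a joint passes its speed limit or range.

## Working session

There is one attempt and no reset: what is moved stays moved. The work goes in short steps, each a Python script; the robot and the scene stay as the last script left them, time stands still between calls to the robot, and variables do not carry over. Pictures are saved under pics/ and viewed, about 8 in all and at most 12, crops included, and the job is handed in when it is done.

```bash
mkdir -p pics; python3 - <<'E'
from cell import r
import cv2,numpy as np
for n in("scene","side"):
    p,d=r.read_camera(n); np.savez(f"pics/{n}0.npz",p=p,d=d)
    cv2.imwrite(f"pics/{n}0.png",p[:,:,::-1])
    c=r.calibration(n); print(n,c)
o=r.get_obs(); print(o)
E
```

```text
scene {'mtx': array([[531.12038882,   0.        , 321.8180967 ],
       [  0.        , 531.12038882, 240.19280297],
       [  0.        ,   0.        ,   1.        ]]), 'rvec': array([ 0.75814237,  2.78015746, -0.81457751]), 'tvec': array([ 0.49220325, -0.12641285,  1.51925298])}
side {'mtx': array([[458.72229327,   0.        , 324.70485608],
       [  0.        , 458.72229327, 238.35948029],
       [  0.        ,   0.        ,   1.        ]]), 'rvec': array([ 0.83113037, -2.56741486,  1.10395527]), 'tvec': array([0.4107419 , 0.32531176, 1.03206677])}
{'time_s': 0.1, 'qpos': array([-1.53210550e+00,  1.58984264e-01,  1.59814253e+00,  3.48785082e-05,
        1.38619884e+00, -2.10093616e-01]), 'dq': array([ 2.02563193e-03, -9.63817767e-04, -2.63667229e-03,  1.71338214e-04,
       -1.91052992e-03,  1.14127179e-05]), 'effort': array([-3.61956963e-04, -3.96990466e+01, -3.32337606e+01, -2.04565736e-04,
        4.23720441e-03, -2.37406702e-06]), 'position': array([ 0.14155721, -0.55703433,  0.40379795]), 'tool_rot': array([-2.47882439e+00,  1.92783922e+00,  1.71109913e-03]), 'contact_force': array([ 0.25535371,  0.07939376, -0.02497306]), 'wrist_torque': array([-0.06412105,  0.03825983, -0.01924108]), 'opening': 0.08536899870728773}
```

View pics/scene0.png

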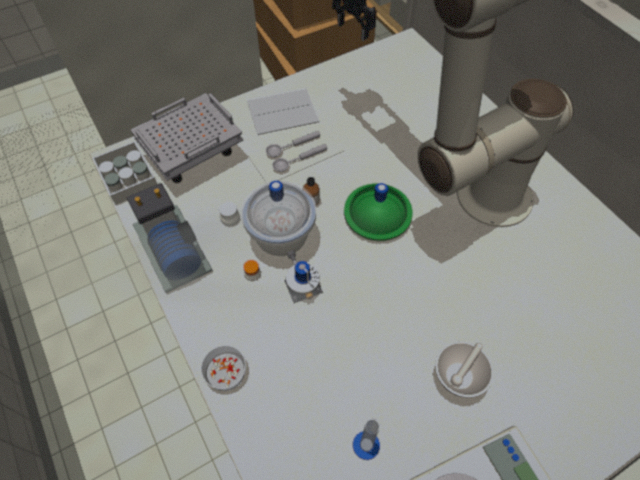

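View pics/side0.png

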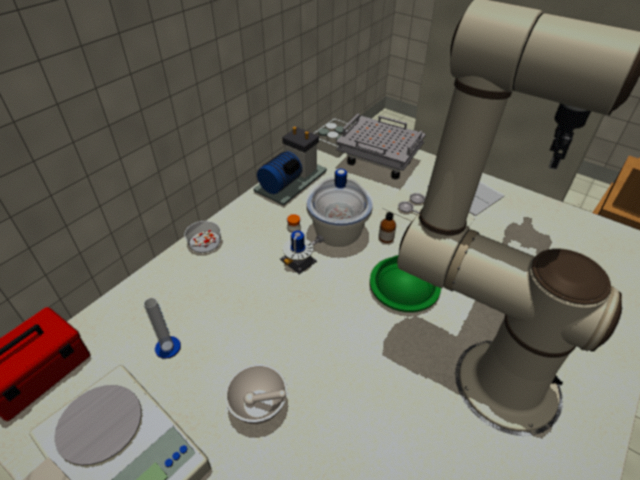

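Scene view: the clear lid's knob is at (277,190) on the grey/white bowl. The lookalike is the green lid's knob at (381,192). The valve sleeve is at (303,270), with other blue things at the pump (175,250) and the cylinder foot (366,445). I choose (277,190) and (303,270).

```bash
cat > h.py <<'E'
import numpy as np,cv2
from scipy.spatial.transform import Rotation as R
from scipy.optimize import least_squares
def world(n,c,u,v,z):
    K=c["mtx"];Rm=R.from_rotvec(c["rvec"]).as_matrix()
    pc=np.stack([(u-K[0,2])/K[0,0]*z,(v-K[1,2])/K[1,1]*z,z],-1)
    return (pc-c["tvec"])@Rm
def proj(c,X): return cv2.projectPoints(np.float64(X).reshape(-1,3),c["rvec"],c["tvec"],c["mtx"],None)[0].reshape(-1,2)
def circ(P,r0=None):
    f=lambda q:np.hypot(P[:,0]-q[0],P[:,1]-q[1])-(q[2] if r0 is None else r0)
    return least_squares(f,[*P[:,:2].mean(0),r0 or .03],loss="soft_l1",f_scale=.002).x
E
python3 - <<'E'
from h import *
from cell import r
boxes={"scene":{"knob":(260,175,295,205),"sleeve":(288,258,318,284),"rim":(238,175,322,260)},
"side":{"knob":(330,165,352,190),"sleeve":(286,228,310,258),"rim":(300,175,376,240)}}
for n in boxes:
    D=np.load(f"pics/{n}0.npz");c=r.calibration(n)
    v,u=np.mgrid[:480,:640]
    W=world(n,c,u,v,D["d"].astype(float)); hsv=cv2.cvtColor(D["p"],cv2.COLOR_RGB2HSV)
    blue=(hsv[...,0]>105)&(hsv[...,0]<130)&(hsv[...,1]>150)&(hsv[...,2]>30)
    for k,(a,b,e,f) in boxes[n].items():
        m=np.zeros((480,640),bool);m[b:f,a:e]=1
        m&=(D["d"]>0)
        if k!="rim":
            m&=blue; P=W[m]; z=P[:,2]; top=P[z>np.percentile(z,97)-.006]
            print(n,k,m.sum(),"z",np.percentile(z,[3,50,97]).round(4),"topmean",top.mean(0).round(4),"circfit",circ(P,.0165 if k=="knob" else .018).round(4))
        else:
            P=W[m]; P=P[(P[:,2]>.117)&(P[:,2]<.127)]
            print(n,k,len(P),circ(P).round(4))
D=np.load("pics/scene0.npz")["p"];S=np.load("pics/side0.npz")["p"]
a=cv2.resize(D[165:305,230:330],None,fx=4,fy=4,interpolation=cv2.INTER_CUBIC);b=cv2.resize(S[165:285,270:370],None,fx=4,fy=4,interpolation=cv2.INTER_CUBIC)
b=cv2.copyMakeBorder(b,0,560-480,0,0,0)
cv2.imwrite("pics/crop.png",np.hstack([a,b])[:,:,::-1])
E
```

```text
scene knob 53 z [0.217  0.2233 0.2275] topmean [ 0.5913 -0.1784  0.2243] circfit [ 0.5882 -0.1883  0.0165]
scene sleeve 148 z [0.06   0.1    0.1055] topmean [ 0.6158 -0.0211  0.1023] circfit [ 0.6127 -0.0224  0.018 ]
scene rim 934 [ 0.5889 -0.1879  0.0889]
side knob 130 z [0.1837 0.2066 0.2221] topmean [ 0.582  -0.1766  0.2201] circfit [ 0.5891 -0.1849  0.0165]
side sleeve 133 z [0.0549 0.0919 0.1026] topmean [ 0.6098 -0.0202  0.0998] circfit [ 0.6132 -0.0213  0.018 ]
side rim 636 [ 0.5899 -0.1865  0.0885]
```

View pics/crop.png

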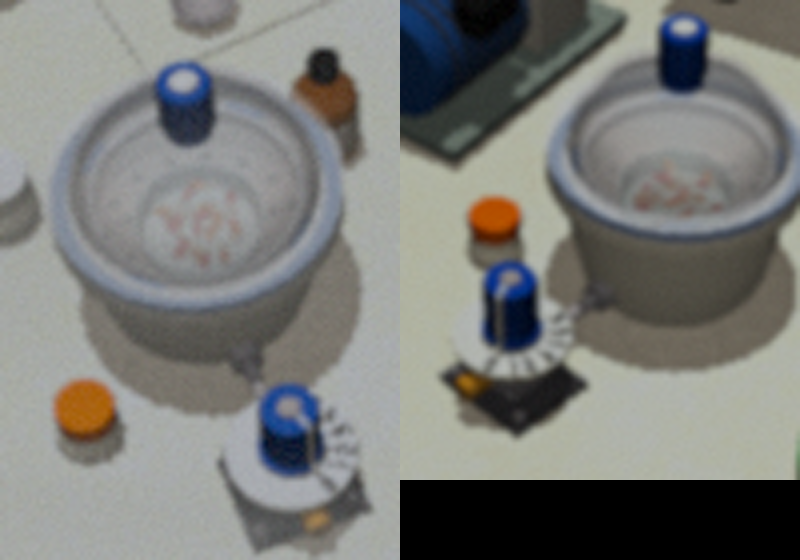

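The valve–bowl distance comes out at 167 mm (165 expected), the heights fit, and the yaw is about -0.14. The crop confirms both choices: the clear lid has capsules under it, and the valve carries a numbered dial. Next I hover over the valve.

```bash
cat >> h.py <<'E'
def ori(a): return (R.from_euler("z",a)*R.from_euler("x",np.pi)).as_rotvec()
def ray_at(c,u,v,z):
    "wrist fisheye pixel -> world point on plane z"
    K=c["mtx"];d=np.array([u-K[0,2],v-K[1,2]])/K[0,0];t=np.hypot(*d)
    p=np.array([*(np.sin(t)*d/max(t,1e-9)),np.cos(t)]);Rm=R.from_rotvec(c["rvec"]).as_matrix()
    o=-Rm.T@c["tvec"];g=Rm.T@p
    return o+g*(z-o[2])/g[2]
def wproj(c,X):
    p=R.from_rotvec(c["rvec"]).apply(X)+c["tvec"];t=np.arctan2(np.hypot(p[0],p[1]),p[2]);K=c["mtx"]
    return K[:2,2]+K[0,0]*t*p[:2]/np.hypot(p[0],p[1])
E
python3 - <<'E'
from h import *
from cell import r
r.move_pose([.613,-.022,.37],ori(-.6))
c=r.calibration("wrist");p,d=r.read_camera("wrist")
cv2.imwrite("pics/w1.png",p[:,:,::-1]);np.savez("pics/w1.npz",p=p,d=d,**c)
o=r.get_obs();print(o["time_s"],o["position"],o["qpos"].round(3),c)
for X in([.613,-.022,.101],[.589,-.1875,.223]):print(wproj(c,np.array(X)))
E
```

```text
2.6833 [ 0.61298031 -0.02287783  0.37007373] [-0.234  0.283  1.521 -0.     1.338  0.367] {'mtx': array([[371.64829954,   0.        , 323.71189523],
       [  0.        , 371.64829954, 236.35282189],
       [  0.        ,   0.        ,   1.        ]]), 'rvec': array([-2.73704204,  0.85011525,  0.12302297]), 'tvec': array([-0.51743508,  0.28730297,  0.43927457])}
[323.85660699 236.41798132]
[442.8227376  523.27885346]
```

View pics/w1.png

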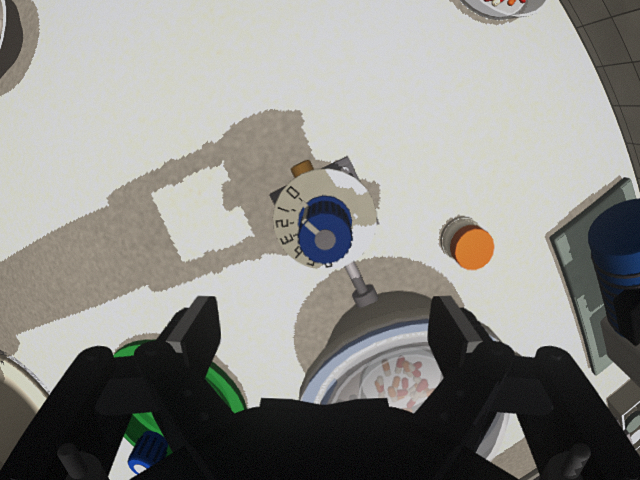

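Wrist view: the sleeve's top centre is at about (325,239), its pointer end is near (304,222), and the dial digits run 0 (291,192), 1, 2, 3 (285,238). I'll measure the pointer angle exactly.

```bash
python3 - <<'E'
from h import *
D=np.load("pics/w1.npz");p=D["p"];c={k:D[k] for k in("mtx","rvec","tvec")}
hsv=cv2.cvtColor(p,cv2.COLOR_RGB2HSV)
# sleeve top in rectified top view at z=.101, 0.25mm/px, and dial at z=.051
def top(z,cx,cy,h=.05,s=.0002):
    n=int(2*h/s);i=np.arange(n)*s-h
    mu=np.zeros((n,n),np.float32);mv=mu.copy()
    for a in range(n):
        for b in range(n): mu[a,b],mv[a,b]=wproj(c,np.array([cx+i[b],cy-i[a],z]))
    return cv2.remap(p,mu,mv,cv2.INTER_CUBIC)
A=top(.101,.613,-.022,.03,.0001*1.5);B=top(.051,.613,-.022,.05,.00025)
for im in(A,B):
    q=im.shape[0]//2;cv2.drawMarker(im,(q,q),(255,0,0),0,10)
cv2.imwrite("pics/top.png",np.hstack([A,B])[:,:,::-1])
E
```

```text
Traceback (most recent call last):
ValueError: all the input array dimensions except for the concatenation axis must match exactly, but along dimension 0, the array at index 0 has size 399 and the array at index 1 has size 400
```

```bash
cat >> h.py <<'E'
def topview(p,c,z,cx,cy,h):
    i=np.linspace(-h,h,400);m=np.array([[wproj(c,np.array([cx+x,cy-y,z])) for x in i] for y in i],np.float32)
    im=cv2.remap(p,m[...,0],m[...,1],cv2.INTER_CUBIC);cv2.drawMarker(im,(200,200),(255,0,0),0,10);return im
E
python3 - <<'E'
from h import *
D=np.load("pics/w1.npz");p=D["p"];c={k:D[k] for k in("mtx","rvec","tvec")}
cv2.imwrite("pics/top.png",np.hstack([topview(p,c,.101,.613,-.022,.03),topview(p,c,.051,.613,-.022,.05)])[:,:,::-1])
E
```

```text
(no output)
```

View pics/top.png

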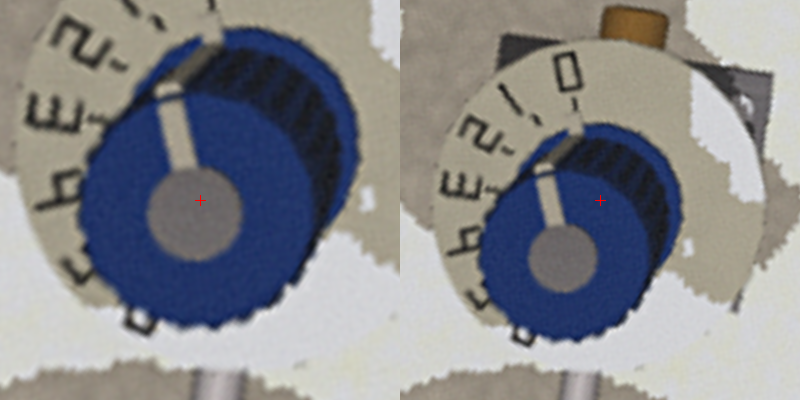

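The pointer is at 1.77 rad, which gives a sleeve value of about -0.03, so it is at 0. Digit 3 sits at 3.00 rad, and yaw -0.142 agrees. Sleeve centre is about (0.6125, -0.0235). I'll descend, grip and turn +1.2.

```bash
python3 - <<'E'
from h import *
from cell import r
C=[.6125,-.0235]
r.move_l([*C,.2335],ori(-.6),.12,contact_N=12)
o=r.get_obs();print(o["time_s"],o["position"],o["contact_force"])
r.close(50);o=r.get_obs();print(o["opening"],o["contact_force"])
P=o["position"]
for a in(-.2,.2,.615):
    r.move_pose([*C,.2335],ori(a));o=r.get_obs();print(a,o["time_s"],o["contact_force"].round(1),o["wrist_torque"].round(2),o["opening"])
r.let_go();r.move_l([*C,.36],None,.15)
c=r.calibration("wrist");p,d=r.read_camera("wrist");o=r.get_obs();print(o["time_s"],o["position"])
np.savez("pics/w2.npz",p=p,d=d,**c)
cv2.imwrite("pics/top2.png",np.hstack([topview(p,c,.101,*C,.03),topview(p,c,.051,*C,.05)])[:,:,::-1])
E
```

```text
3.975 [ 0.61299351 -0.02358855  0.23456278] [ 0.39622211 -0.26292605  0.81093873]
0.03486460381886194 [ 2.59306556 -2.10851326  2.46714849]
-0.2 4.9583 [ 3.  -2.7  1.4] [-0.38 -0.45  0.02] 0.03473870151539772
0.2 5.425 [ 4.9 -3.3  1.1] [-0.4  -0.67  0.04] 0.03485869907490852
0.615 5.9083 [ 6.  -2.5 -0.5] [-0.36 -0.8  -0.07] 0.03494017864243942
7.5 [ 0.61206203 -0.02341411  0.35838711]
```

View pics/top2.png

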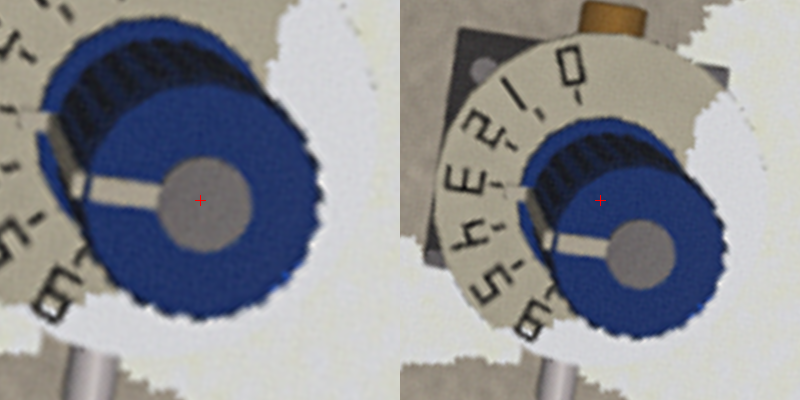

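The sleeve reads 3: the pointer is at 2.99 rad against 3.00 wanted. Next I look at the knob from above.

```bash
python3 - <<'E'
from h import *
from cell import r
C=[.589,-.1875]
r.move_l([.6121,-.0234,.45],None,.2)
r.move_pose([*C,.45],ori(.2));r.hold(.2)
c=r.calibration("wrist");p,d=r.read_camera("wrist");o=r.get_obs();print(o["time_s"],o["position"],o["contact_force"])
np.savez("pics/w3.npz",p=p,d=d,**c)
cv2.imwrite("pics/top3.png",np.hstack([topview(p,c,.223,*C,.03),topview(p,c,.123,*C,.12)])[:,:,::-1])
E
```

```text
9.05 [ 0.58934591 -0.18613837  0.44989337] [0.87597532 0.38110495 0.6759678 ]
```

View pics/top3.png

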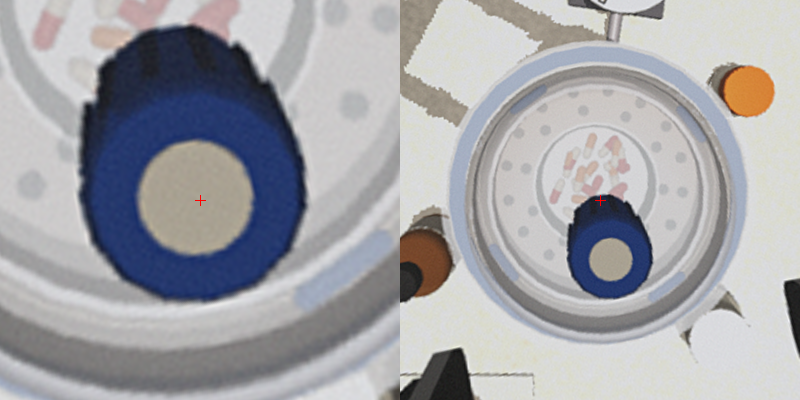

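Knob top centre is at (195,197) in the left panel, so (0.5883, -0.187). I'll grip it and pull in small, slow steps, logging the force.

```bash
python3 - <<'E'
from h import *
from cell import r
C=[.5883,-.187];z0=.3565
print(r.move_l([*C,.38],None,.15,contact_N=12), r.move_l([*C,z0],None,.04,contact_N=10))
o=r.get_obs();print(o["time_s"],o["position"],o["contact_force"].round(1))
r.close(90);r.hold(.2);o=r.get_obs();print(o["opening"],o["position"],o["contact_force"].round(1),o["wrist_torque"].round(2))
zs=o["position"][2];broke=False
for k in range(1,13):
    r.move_l([*C,z0+k*.001],None,.004)
    o=r.get_obs();F=o["contact_force"]
    print(k,round(o["time_s"],2),((o["position"][2]-zs)*1e3).round(2),F.round(1),o["wrist_torque"].round(2),o["opening"].round(4))
    if k>9 and abs(F[2])<9: break
E
```

```text
False False
10.4 [ 0.58834266 -0.18702992  0.35657928] [0.  0.5 0.6]
0.03260917940870038 [ 0.58851307 -0.18702873  0.35712489] [0.7 0.5 4.9] [ 0.19 -0.22 -0.05]Traceback (most recent call last):
  File "<stdin>", line 11, in <module>
AttributeError: 'float' object has no attribute 'round'
```

```bash
python3 - <<'E'
from h import *
from cell import r
C=[.5883,-.187];z0=.3565;zs=.357125
for k in range(2,13):
    r.move_l([*C,z0+k*.001],None,.004)
    o=r.get_obs();F=o["contact_force"]
    print(k,round(o["time_s"],2),round((o["position"][2]-zs)*1e3,2),F.round(1),o["wrist_torque"].round(2),round(o["opening"],4))
E
```

```text
2 11.94 0.23 [ 1.6 -0.2 -6.6] [ 0.03 -0.78  0.03] 0.0327
3 12.34 1.78 [ 0.6  0.4 -7.9] [ 0.07 -0.43 -0.02] 0.0322
4 12.74 3.01 [  0.7  -0.4 -11.4] [ 0.05 -0.52 -0.01] 0.0323
5 13.14 3.8 [  2.1  -0.2 -12.8] [ 0.08 -0.6  -0.02] 0.0327
6 13.54 6.23 [ 0.2  0.6 -8.8] [ 0.07 -0.1  -0.03] 0.0324
7 13.94 8.32 [-1.   1.   0.2] [ 0.1   0.16 -0.07] 0.0325
8 14.34 8.27 [ 1.9 -0.6  2. ] [-0.01 -0.22  0.02] 0.032
9 14.74 8.43 [ 3.3 -0.2  1. ] [-0.01 -0.65 -0.05] 0.0323
10 15.14 8.81 [ 3.5  0.4 -2.4] [ 0.07 -0.52 -0.01] 0.0325
11 15.54 9.63 [-0.3 -0.2 -4.3] [-0.02  0.02  0.03] 0.0324
12 15.94 11.41 [ 0.6 -0.7 -4.3] [-0.   -0.03 -0.  ] 0.0324
```

The seal gave at about 5–6 mm and now only the weight is felt. I'll go up to 15 mm and measure the lid.

```bash
python3 - <<'E'
from h import *
from cell import r
C=[.5883,-.187]
r.move_l([*C,.357125+.015],None,.01);r.hold(.5)
o=r.get_obs();print(o["time_s"],o["position"],o["contact_force"].round(1),o["wrist_torque"].round(2),o["opening"],R.from_rotvec(o["tool_rot"]).as_matrix()[:,2].round(4))
ims=[]
v,u=np.mgrid[:480,:640]
for n in("scene","side"):
    p,d=r.read_camera(n);c=r.calibration(n);D=np.load(f"pics/{n}0.npz")
    for nm,dd in(("before",D["d"]),("now",d)):
        W=world(n,c,u,v,dd.astype(float)).reshape(-1,3);rad=np.hypot(W[:,0]-C[0],W[:,1]-C[1])
        m=(rad<.094)&(rad>.080)&(W[:,2]>.105)&(W[:,2]<.16);Q=W[m]
        A=np.c_[Q[:,:2]-C,np.ones(len(Q))];w=np.linalg.lstsq(A,Q[:,2],rcond=None)[0]
        print(n,nm,len(Q),np.percentile(Q[:,2],[10,50,90]).round(4),"tilt",w.round(4))
    a,b,e,f=(225,165,335,305) if n=="scene" else (270,120,390,280)
    ims.append(cv2.resize(p[b:f,a:e],(400,560 if n=="scene" else 533),interpolation=cv2.INTER_CUBIC))
ims[1]=cv2.copyMakeBorder(ims[1],0,27,0,0,0)
cv2.imwrite("pics/end.png",np.hstack(ims)[:,:,::-1])
E
```

```text
16.9583 [ 0.58830126 -0.18700376  0.37211726] [-0.7 -0.4 -4.3] [-0.01 -0.02 -0.03] 0.03213320754412832 [ 0. -0. -1.]
scene before 845 [0.1203 0.1238 0.1275] tilt [ 0.0085 -0.0019  0.1237]
scene now 1019 [0.1128 0.1377 0.1414] tilt [-0.027  -0.0772  0.1367]
side before 567 [0.1189 0.1216 0.1294] tilt [0.0014 0.0273 0.1216]
side now 760 [0.1105 0.1358 0.1432] tilt [ 0.0497 -0.0482  0.1346]
```

View pics/end.png

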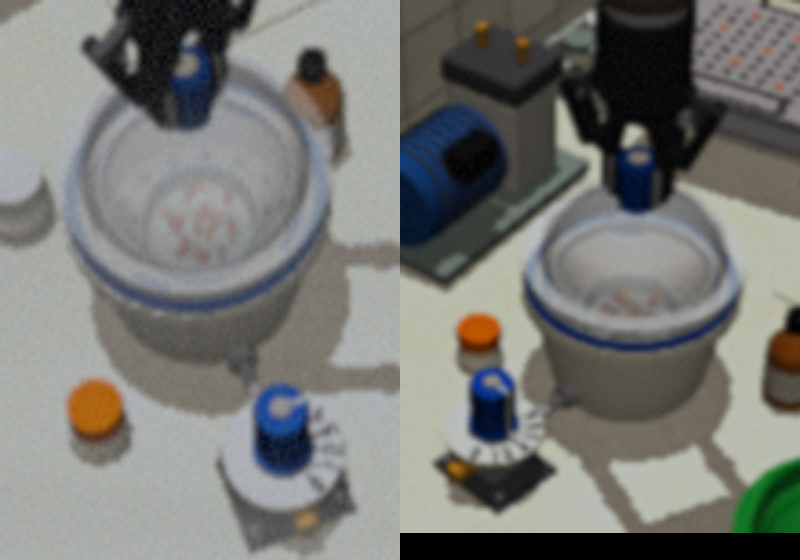

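The lid is up and the gasket is visible all round. Both cameras show a rise of about 14 mm. I'll recheck tilt with bowl points excluded, trim the height, and hand in.

```bash
python3 - <<'E'
from h import *
from cell import r
C=[.5883,-.187]
r.move_l([*C,.372125+.0007],None,.005);r.hold(.4)
v,u=np.mgrid[:480,:640];ok=True
for n in("scene","side"):
    ds=np.median([r.read_camera(n)[1] for _ in range(5)],0);c=r.calibration(n);D=np.load(f"pics/{n}0.npz")
    for nm,dd,z0 in(("before",D["d"],.123),("now",ds,.1375)):
        W=world(n,c,u,v,dd.astype(float)).reshape(-1,3);rad=np.hypot(W[:,0]-C[0],W[:,1]-C[1])
        m=(rad<.094)&(rad>.078)&(abs(W[:,2]-z0)<.006);Q=W[m]
        f=least_squares(lambda w:np.c_[Q[:,:2]-C,np.ones(len(Q))]@w-Q[:,2],[0,0,z0],loss="soft_l1",f_scale=.001).x
        print(n,nm,len(Q),f.round(4),"centre",circ(Q,None).round(4))
o=r.get_obs();print(o["time_s"],o["position"],o["contact_force"].round(1),o["opening"])
E
```

```text
scene before 825 [2.800e-03 1.000e-04 1.238e-01] centre [ 0.5878 -0.1894  0.0877]
scene now 862 [-0.0029  0.001   0.1393] centre [ 0.5871 -0.1895  0.0879]
side before 537 [-0.0053  0.0077  0.1214] centre [ 0.5905 -0.1896  0.0875]
side now 532 [-0.0076  0.0046  0.1371] centre [ 0.5906 -0.1899  0.0878]
18.25 [ 0.58829941 -0.1869929   0.37282128] [-0.5 -0.5 -5.1] 0.03226078895793885
```

Rise is 15.5 and 15.7 mm, tilt change is under 6 mrad, and lateral shift is under 1 mm. Handing in.

```bash
python3 -c "
from cell import r
r.finish_job();print(r.get_obs()['time_s'])"
```

```text
the job is handed in; nothing more can be done
the job is handed in; nothing more can be done
```

The valve's blue sleeve is turned from 0 to 3, and the lid is open about 15.6 mm, still in the gripper. I handed the job in at about 18 s.

- **Valve:** after I let go, the wrist camera showed the pointer at 2.99 rad, against 3.00 for digit 3. The lid was pulled only after that check.
- **Seal:** I pulled in 1 mm steps at 4 mm/s. The force reached about 13 N at the sampled moments; the given range is 14–24 N, so the true peak probably fell between readings. The seal gave at about 5–6 mm, and the hand jumped about 2 mm ahead of its target, no more.
- **Lid at the end:** the two cameras gave a rise of 15.5 and 15.7 mm. Tilt had changed by less than 6 mrad and the lid had shifted sideways by less than 1 mm. The force on the tool was 5.1 N, which is about the lid's weight.
- **One disagreement:** the first tilt fit gave bad values because it included bowl points. I repeated it with those left out, and that is the result above.
- **Other things on the bench:** nothing was touched as far as I could see. The amber bottle and the small pot looked unmoved in the last pictures; I did not measure the other items again.

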